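Uncap the glue spray gun and try its trigger

TASK

Get the glue spray gun ready: lift the red cap off its nozzle and set it, open side down, fully into the empty slot of the grey cap rack (lower it in and let go, don't drop it in). Then squeeze the gun's orange trigger all the way and let it spring back. Never press the trigger while the cap is still on the nozzle, and leave the yellow cap and the other things on the bench where they are.

Things in the scene. Friction and masses are not known exactly. Their poses are not given: they have to be found in the camera images.
- cap: Loose red plastic cap, a rectangular hood open underneath: 34 mm along its x, 58 mm along its y, 50 mm tall, 3 mm walls, about 45 g. Origin: centre of its open lower rim; z up to its closed top. At first it sits loosely over the gun's nozzle. There, bracket posts 7 mm off its y ends, as high as its top, leave only the x faces (34 mm apart) to grip.
- gun: Spray gun fixed nozzle-up in a bracket; it does not move. Origin: on the bench under the barrel's axis; z up. Its black grip (32 mm thick) runs level from the barrel along the gun's -x to 138 mm out, 58 mm above the bench. Base plate 120 x 104 x 12 mm; two grey posts at y = +-41 mm (26 mm along x, 9 mm along y) reach 182 mm up.
- nozzle_seat (a point): Centre of the steel flange that the cap's rim rests on at the start, 132 mm above the bench on the gun's axis. The brass nozzle reaches 34 mm above it, up inside the cap: lift the cap 40 mm to be clear.
- trigger (a joint): Orange trigger bar, 86 mm long, 20 mm wide, above the grip, hinged 22 mm out along the gun's -x, 115 mm above the bench. 0 = released (slopes up 0.2 rad away from the barrel); grows as it is pushed down toward the grip; stop at 0.42 rad. Springs back by itself; at the pad 3 N starts it and 11 N reaches the stop. Closed fingertips can push it down from above.
- trigger_pad (a point): Point on the trigger's upper face, 66 mm along it from the hinge, where it is best pressed; moves with the trigger, going down 27 mm and only about 2 mm sideways over the full stroke.
- rack: Fixed grey rack, 110 (x) by 90 (y) mm, base 10 mm thick. Origin: centre of its underside. Three fences (at x = -50, 0, +50 mm; 6 mm thick, 50 mm long along y) rise 66 mm above the base, 16 mm over a seated cap, and form two slots 44 mm wide. So a cap goes in only gripped by its y ends (58 mm apart). Slot ends are open but for lips 6 mm high, 70 mm apart inside.
- rack_slot (a point): Centre of the floor of the empty slot (the one at the rack's -x, 25 mm from its middle), 10 mm above the bench; turns with the rack. A cap seated there stands with its rim at this point and its y (58 mm side) along the rack's y, either way round.
- spare_cap: Loose yellow cap of the same size as the red one, standing in the rack's other slot. To stay there.
- mat: Fixed black rubber mat, 130 x 130 x 4 mm, lying between gun and rack, free to set the cap down on and take it again a quarter turn round. Origin: centre of its underside.
- tin: Bystander: polish tin with a light metal lid, 72 mm across, 35 mm tall. Origin: centre of its underside.
- dye: Bystander: amber bottle of leather dye, 44 mm across, 100 mm tall. Origin: centre of its underside.
- brush: Bystander: brush 140 mm long lying on the bench near the robot, along its x. Origin: centre of its underside.
- tape: Bystander: yellow roll of tape, 90 mm across, 25 mm tall. Origin: centre of its underside.
- driver: Bystander: screwdriver lying at the back of the bench, along its x. Origin: centre of its underside.
Not all that is in view belongs to the job. Of the things like the cap, leave any that is purple; of the rest the larger one is meant. What is shaped like the gun but pink is not meant.

How it is judged:
On the way, in this order (a step that is already met when the one before it is completed fails the run):
1. the red cap stands in the empty slot of the rack, open side down and let go (horizontal distance between cap and rack_slot below 0.012 m and z of cap in the frame of rack between 0.005 and 0.014 m and angle between cap's own z axis and vertical below 0.12 rad and contact force between cap and the arm below 0.1 N and contact force between cap and the fingers below 0.1 N and linear speed of cap below 0.02 m/s), for 0.2 s.
2. the trigger is squeezed all the way (beyond 0.34 of its 0.42 rad) (value of joint trigger above 0.34 rad), for 0.1 s.
At the end, for the whole second after the job is handed in: The red cap rests upright (within 0.12 rad), open side down, on the empty slot's floor (rim within 4 mm of it, centre within 12 mm of the slot's), not touched by the robot; the trigger is back below 0.05 rad; the yellow cap stands in its slot, moved under 20 mm (all of step 1 and distance of spare_cap from where it was at the start of the episode below 0.02 m and angle between spare_cap's own z axis and vertical below 0.12 rad and value of joint trigger below 0.05 rad).
It fails at once if the trigger is pressed (beyond 0.1 rad) while the cap is still on the nozzle (value of joint trigger above 0.1 rad and distance between cap and nozzle_seat below 0.03 m).
It fails at once if the cap is dropped into the rack (falls faster than 0.45 m/s between the fences) (horizontal distance between cap and rack_slot below 0.02 m and height (world z) of cap below 0.06 m and linear speed of cap above 0.45 m/s).
It fails at once if a bystander (tin, dye bottle, brush, tape, screwdriver) is pushed more than 30 mm or the bottle is tipped over (distance of any of tin, dye, brush, tape, driver from where it was at the start of the episode above 0.03 m or angle between dye's own z axis and vertical above 0.5 rad).
It fails at once if the yellow cap is pulled out or moved more than 30 mm (distance of spare_cap from where it was at the start of the episode above 0.03 m).
It also fails if it takes over 72 s, if anything falls off the work surface, if the arm or the gripper's body presses on something with over 40 N, if the wrist force passes 120 N, or if a joint passes its speed limit or range.

ROBOT

A 6-joint arm with a two-finger parallel gripper is mounted at the origin on the work surface. World frame = base frame: x ahead of the robot, y to its left, z up, the work surface at z = 0. Lengths are in m, angles in rad, forces in N, time in s.
With the tool pointing down it reaches from about 0.35 to 0.925 m from the base axis. Payload 6.4 kg.
Tool frame: the origin (TCP) lies midway between the tips of the shut fingers; the grasp point (between the pads) lies ctrl.grip_point_offset behind it (ctrl.grip_point_offset is the distance from the TCP to the grasp point, in m); z points along the fingers, y is the line along which they close (so a half turn about z gives the same grasp; the last joint's range is limited). The gripper opens to 94 mm and grips with 3 to 60 N. Pads are 16 mm wide; open, the fingers measure 119 mm over their backs; the gripper's body (75 mm by 177 mm) begins 78 mm behind the grasp point.
Start: joints at [-0.174, 0.245, 1.558, -0, 1.339, -0.174], TCP at [0.65, 0, 0.173] pointing down, gripper open.
Joint ranges: [-3.13, 3.13], [-1.02, 2.26], [0.13, 2.54], [-0.95, 4.09], [0.21, 2.88], [-2.74, 2.74]. Speed limits (rad/s): [2.57, 2.57, 3.14, 3.14, 3.14, 3.14].

INTERFACE

Orientations are given as a 3x3 rotation matrix whose columns are the frame's x, y, z axes.
In Python, from workcell import ctrl gives the robot as it stands.
- The arm moves only by the tool jog_arm, never from a script. Its argument "steps" is a list of rows, each a list of 4 numbers: the shift along the tool's x, y, z in m, then the turn about the tool's z in degrees. A call has 1 to 5 rows; each row is the pose to reach, as a shift and turn from the pose commanded when the call began, along the tool's axes at that moment; what a row does not reach only later rows make up. A row lasts 1/8 s, in which the tool goes at most 62.5 mm and 10.7 degrees, less where a joint would pass 70% of its speed; a pose out of reach is approached as far as the arm can. A call with a gripper value outside its range is refused whole. "hand" is the finger opening in m, from 0 to 0.094, set as the call begins (left out, the last holds). The fingers move at their own pace and stop on an object; "squeeze" is the grip in N (left out, the last holds). Time passes only in rows, so rows that repeat a pose let the fingers close. It gives the time, the measured TCP pose, the force, the opening and the grip force at its end, in the units of the state.
- ctrl.state(): the state, without advancing time (a new reading comes with each control period).
- ctrl.grab_frame(name): name is "scene" or "side" or "wrist"; returns (picture, depth): 400x640x3 uint8, red, green, blue; 400x640 float32, m along the optical axis (not along the pixel's ray), 0 where there is no reading.
- ctrl.camera_info(name): a dict with "K" (3x3 intrinsics, pixels), "R" (3x3) and "t" (3): a world point X has camera coordinates R X + t; the wrist camera has in their place "T_tool_cam" (4x4, takes a point from camera to tool coordinates, whose origin is the TCP and whose axes are the flange's). Camera axes: x right, y down, z forward; pixel columns grow to the right and rows downward; lengths in m; the calibration is good to about 2 mm. A picture is of the moment at which its call begins: read the wrist's pose just before it. camera_info takes no time and is no camera call.
- ctrl.finish_job(): hands the job in; it is judged then, once.
The state is a dict: "time_s": time; "qpos": joint angles; "joint_vel": joint speeds; "tau": joint torques, N m; "tcp_pos": TCP position; "tool_rot": TCP orientation; "contact_force": force on the tool from outside, world axes, zero at the start; "wrist_torque": the same for the moment, N m; "gripper_width": finger opening in m; "gripper_force": force on a finger pad.
Only numpy, scipy, OpenCV 4.12 (cv2) and the standard library are available. Lean on these libraries where they do the work, as an engineer would, in place of code of your own. Each camera call takes 0.05 s, during which the arm holds its last target. There are 200 camera calls.

## Working session

There is one attempt and no reset: what is moved stays moved. The work goes in short steps, Python scripts to look and compute and a tool call to move; the robot and the scene stay as the last step left them, time stands still between calls to the robot, and variables do not carry over. Pictures are saved under pics/ and viewed, at most 10 in all, crops included, and the job is handed in when it is done.

Besides the shell and the picture viewer there is one more tool, called after "Request:" as name(argument=value, ...) on one line, values as JSON. jog_arm: Moves the arm, as the interface text tells. Its arguments: {"type":"object","properties":{"steps":{"type":"array","items":{"type":"array","items":{"type":"number"}}},"hand":{"type":"number"},"squeeze":{"type":"number"}},"required":["steps"]}

```bash
mkdir -p pics; python3 - <<'E'
from workcell import ctrl
import cv2,numpy as np
s=ctrl.state();print(s['time_s'],s['tcp_pos'],s['tool_rot'],s['gripper_width'],ctrl.grip_point_offset)
for n in("scene","side"):
    p,d=ctrl.grab_frame(n);cv2.imwrite(f"pics/{n}0.png",p[...,::-1]);np.savez(f"pics/{n}0.npz",p=p,d=d)
    i=ctrl.camera_info(n);print(n,i['K'].tolist() if hasattr(i['K'],'tolist') else i['K'],-np.array(i['R']).T@i['t'],(d>0).mean())
print(ctrl.camera_info("wrist"))
E
```

```text
0.0 [6.49348332e-01 1.36829709e-04 1.72077252e-01] [[-3.03660023e-05  9.99998265e-01 -1.86238426e-03]
 [ 9.99999942e-01  3.09959917e-05  3.38242434e-04]
 [ 3.38299574e-04 -1.86237388e-03 -9.99998209e-01]] 0.09398054315694239 0.0188
scene [[365.1159424951254, 0.0, 321.3022802697957], [0.0, 365.1159424951254, 188.77437096705734], [0.0, 0.0, 1.0]] [ 0.99652919 -0.61213003  0.63652972] 0.99612890625
side [[432.4548540001476, 0.0, 314.9410822423375], [0.0, 432.4548540001476, 193.68033993229153], [0.0, 0.0, 1.0]] [0.32877804 0.84723919 0.75894647] 0.99574609375
{'K': array([[292.4750424 ,   0.        , 320.56546762],
       [  0.        , 292.4750424 , 197.67342219],
       [  0.        ,   0.        ,   1.        ]]), 'T_tool_cam': array([[-9.13206290e-04, -9.70285185e-01, -2.41962447e-01,
         7.03032730e-02],
       [ 9.99999206e-01, -1.09618255e-03,  6.21601087e-04,
         1.00825919e-03],
       [-8.68365337e-04, -2.41961687e-01,  9.70285416e-01,
        -2.12101244e-01],
       [ 0.00000000e+00,  0.00000000e+00,  0.00000000e+00,
         1.00000000e+00]])}
```

View pics/scene0.png

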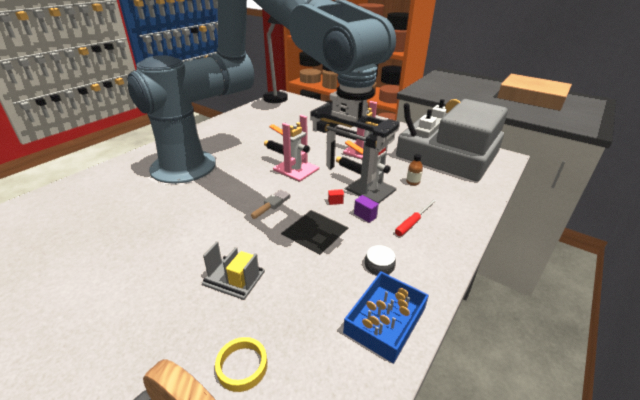

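View pics/side0.png

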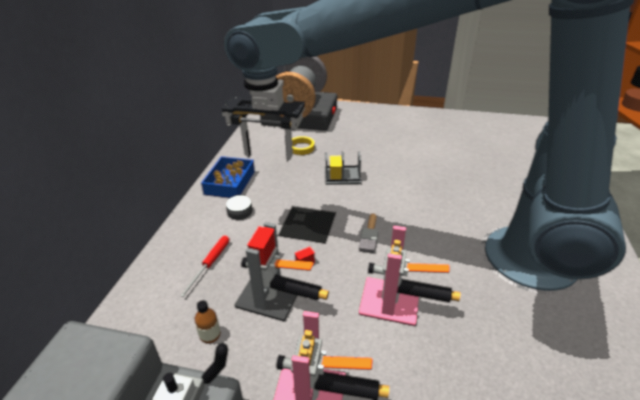

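The red cap sits on the dark-based gun (side view about 262,243). The small red decoy is at (305,255) in side and the purple cap at (366,208) in scene. The rack is at scene (235,270) and side (343,170); its empty slot is left of the yellow cap in scene and right of it in side. The two pink guns are decoys.

```bash
cat > h.py <<'E'
import numpy as np,cv2
from workcell import ctrl
def cloud(n,d,s=None):
    i=ctrl.camera_info(n);K=np.array(i['K']);v,u=np.mgrid[:d.shape[0],:d.shape[1]]
    c=np.dstack([(u-K[0,2])/K[0,0]*d,(v-K[1,2])/K[1,1]*d,d])
    if n=="wrist":
        T=np.array(i['T_tool_cam']);return (c@T[:3,:3].T+T[:3,3])@np.array(s['tool_rot']).T+s['tcp_pos']
    return (c-np.array(i['t']))@np.array(i['R'])
def mask(p,lo,hi,smin=120,vmin=60):
    h=cv2.cvtColor(p,cv2.COLOR_RGB2HSV).astype(int)
    H=(h[...,0]>=lo)&(h[...,0]<=hi) if lo<=hi else (h[...,0]>=lo)|(h[...,0]<=hi)
    return H&(h[...,1]>=smin)&(h[...,2]>=vmin)
def blobs(m,amin=40):
    n,l,st,ce=cv2.connectedComponentsWithStats(m.astype(np.uint8))
    return [(l==k,ce[k],st[k,4]) for k in range(1,n) if st[k,4]>=amin]
def rect(P):
    (c,wh,a)=cv2.minAreaRect((P[:,:2]*1000).astype(np.float32));return np.round(c,1),np.round(wh,1),round(a,1)
E
python3 - <<'E'
from h import *
for n in("scene","side"):
    z=np.load(f"pics/{n}0.npz");p,d=z['p'],z['d'];W=cloud(n,d)
    for name,a in dict(red=(173,6),yellow=(20,32),orange=(7,17)).items():
        for b,ce,ar in blobs(mask(p,*a,150,80)&(d>0)&(np.abs(W[...,0]-.6)<.5)&(np.abs(W[...,1])<.6)):
            P=W[b];zt=np.percentile(P[:,2],97);T=P[P[:,2]>zt-.006]
            print(n,name,ce.round(),ar,'z',P[:,2].min().round(3),zt.round(3),'toprect',rect(T),'med',np.median(P,0).round(3))
    # rack fences/things standing 55..85mm near rack, low saturation
    h=cv2.cvtColor(p,cv2.COLOR_RGB2HSV)
    R=(W[...,2]>.064)&(W[...,2]<.085)&(h[...,1]<70)
    for b,ce,ar in blobs(R,20): 
        print(n,'grey z70',ce.round(),ar,rect(W[b]),np.percentile(W[b][:,2],97).round(3))
E
```

```text
scene red [336. 197.] 184 z 0.004 0.039 toprect (array([535. , 132.6]), array([41.7, 23.4]), 42.9) med [0.538 0.127 0.028]
scene red [407. 224.] 241 z 0.006 0.028 toprect (array([756.9, 148.4]), array([98.9, 18.7]), 81.8) med [0.758 0.136 0.024]
scene yellow [235. 276.] 278 z 0.013 0.062 toprect (array([ 526.8, -259.9]), array([30.4, 52.6]), 59.1) med [ 0.539 -0.269  0.043]
scene yellow [238. 349.] 333 z 0.003 0.026 toprect (array([ 661.8, -380.3]), array([75. , 41.4]), 58.8) med [ 0.648 -0.369  0.017]
scene yellow [243. 382.] 342 z 0.004 0.026 toprect (array([ 697., -407.]), array([84.4, 34.8]), 50.2) med [ 0.71  -0.417  0.017]
scene orange [356. 148.] 59 z 0.022 0.134 toprect (array([508.7, 257.2]), array([40.8, 16. ]), 27.0) med [0.522 0.253 0.127]
scene orange [416. 166.] 110 z 0.053 0.083 toprect (array([678.3, 364.7]), array([21.8, 12.9]), 18.6) med [0.679 0.36  0.069]
scene grey z70 [254.  34.] 51 (array([-1063.5,  1460.4]), array([ 32.9, 186.3]), 86.9) 0.085
scene grey z70 [311.  63.] 35 (array([-246. , 1062.7]), array([107. ,  33.8]), 38.2) 0.085
scene grey z70 [522. 103.] 6
[... 3216 characters left out ...]
78
side grey z70 [326. 158.] 24 (array([ 559.1, -237.2]), array([ 3. , 49.8]), 11.8) 0.078
side grey z70 [342. 157.] 20 (array([ 509.5, -246.7]), array([ 5.5, 44.8]), 16.8) 0.077
side grey z70 [517. 241.] 212 (array([58.6, 27.4]), array([19.2, 88.6]), 25.3) 0.084
side grey z70 [292. 284.] 622 (array([527.4, 261.2]), array([ 31. , 120.5]), 84.2) 0.079
side grey z70 [424. 288.] 599 (array([257.3, 214.8]), array([ 31.3, 106.9]), 88.4) 0.076
side grey z70 [257. 289.] 85 (array([592.1, 296.5]), array([27.4,  8.6]), 5.7) 0.084
side grey z70 [347. 383.] 1004 (array([379.2, 452.6]), array([119.9,  30.4]), 3.7) 0.076
side grey z70 [236. 391.] 98 (array([553.9, 511.7]), array([ 7. , 33.9]), 2.1) 0.085
```

```bash
python3 - <<'E'
from h import *
for n in("scene","side"):
    z=np.load(f"pics/{n}0.npz");p,d=z['p'],z['d'];W=cloud(n,d)
    m=(p.max(2)<60)&(W[...,2]<.012)&(W[...,2]>-.005)
    for b,ce,ar in blobs(m,400): print(n,'mat?',ce.round(),ar,rect(W[b]),np.median(W[b][:,2]).round(4))
    g=np.array([.5874,.2537]);a=np.radians(-5);ex=np.array([np.cos(a),np.sin(a)]);ey=np.array([-ex[1],ex[0]])
    L=(W[...,:2]-g)@np.c_[ex,ey]
    if n=="side":
        for x in range(-150,80,10):
            r=[]
            for y in range(-60,61,20):
                q=W[...,2][(abs(L[...,0]*1000-x)<5)&(abs(L[...,1]*1000-y)<10)];r.append(round(1000*q.max()) if len(q) else -1)
            print(x,r)
        t=mask(p,7,17,150,80)&(W[...,2]>.1)&(np.abs(L[...,0])<.15)&(np.abs(L[...,1])<.06);T=W[t];print('trig',rect(T),len(T));l=L[t]
        for x in range(-110,-20,10):
            s=abs(l[:,0]*1000-x)<5
            if s.any():print(x,s.sum(),(l[s,1].min()*1000).round(),(l[s,1].max()*1000).round(),np.median(T[s,2]).round(4))
    # tall stuff near mat
    s=(W[...,2]>.03)&(W[...,0]>.4)&(W[...,0]<.8)&(W[...,1]>-.1)&(W[...,1]<.2)&(W[...,2]<.15)
    for b,ce,ar in blobs(s,40): print(n,'tall',ce.round(),ar,rect(W[b]),W[b][:,2].max().round(3))
E
```

```text
scene mat? [314. 232.] 1404 (array([562.7, -11.8]), array([122.3, 127.6]), 89.6) 0.0052
scene tall [336. 192.] 95 (array([533.2, 134.6]), array([41.7, 28.8]), 42.4) 0.041
scene tall [366. 204.] 305 (array([637.1, 127.8]), array([37.4, 59.8]), 79.4) 0.054
scene tall [381. 255.] 466 (array([759.1, -19.7]), array([64.4, 64.4]), 0.6) 0.04
scene tall [381. 276.] 65 (array([791.6, -86.7]), array([26.6, 13.4]), 82.0) 0.048
side mat? [ 99. 137.] 1134 (array([1418.6, -677.7]), array([  15.9, 1628.3]), 0.1) 0.0035
side mat? [308. 224.] 1349 (array([560.4,  -5.8]), array([125. , 127.3]), 89.4) 0.0043
-150 [3, 2, 2, 2, 2, 3, 4]
-140 [3, 2, 3, 69, 65, 2, 3]
-130 [4, 2, 3, 69, 66, 3, 0]
-120 [2, 1, 62, 76, 72, -1, -1]
-110 [2, -1, 67, 135, 73, -1, -1]
-100 [1, -1, 68, 137, 135, 1, 3]
-90 [1, -1, 68, 135, 132, 3, 3]
-80 [0, -1, 68, 134, 132, 2, 3]
-70 [1, -1, 69, 131, 127, 3, 2]
-60 [1, -1, 69, 129, 127, 14, 13]
-50 [0, -1, 70, 128, 124, 15, 11]
-40 [-1, -1, 70, 126, 123, 14, 12]
-30 [1, -1, 124, 123, 124, 15, 14]
-20 [1, 130, 183, 184, 184, 133, 14]
-10 [2, 183, 185, 185, 183, 184, 10]
0 [-1, 184, 184, 184, 184, 183, 10]
10 [-1, 185, 184, 185, 184, 183, 11]
20 [-1, -1, 184, 183, 184, 84, 13]
30 [-1, -1, -1, -1, 15, 14, 8]
40 [-1, -1, -1, 108, 15, 13, 3]
50 [-1, -1, 14, 108, 96, 14, 12]
60 [-1, -1, 15, 14, 13, 13, 3]
70 [-1, 3, 2, 3, 2, 3, 2]
trig (array([521.1, 260.2]), array([22.7, 77.7]), 82.7) 275
-110 3 -3.0 9.0 0.1338
-100 40 -7.0 12.0 0.1347
-90 35 -6.0 10.0 0.1326
-80 39 -10.0 13.0 0.1304
-70 37 -8.0 11.0 0.1285
-60 32 -7.0 11.0 0.1271
-50 32 -6.0 11.0 0.1246
-40 33 -6.0 10.0 0.1226
-30 24 -7.0 10.0 0.121
side tall [236. 186.] 46 (array([792.4, -85.8]), array([27.5, 13.4]), 89.9) 0.047
side tall [238. 203.] 296 (array([759.7, -16.5]), array([63.2, 65.9]), 23.2) 0.039
side tall [304. 253.] 171 (array([533.8, 135.7]), array([42.8, 27.5]), 40.2) 0.04
```

Request:
jog_arm(steps=[[0.03,-0.02,-0.06,0],[0.08,-0.06,-0.12,0],[0.13,-0.09,-0.16,0],[0.15,-0.1,-0.18,0],[0.15,-0.1,-0.18,0]])

```text
time_s: 0.72
tcp_pos: [0.55, 0.1522, 0.3571]
tool_rot: [[-0.004, 1.0, 0.007], [1.0, 0.004, 0.001], [0.001, 0.007, -1.0]]
contact_force: [-0.2, -0.5, 1.0]
gripper_width: 0.094
gripper_force: 0.0
```

```bash
python3 - <<'E'
from h import *
for n in("wrist","scene"):
    s=ctrl.state();p,d=ctrl.grab_frame(n);W=cloud(n,d,s);np.savez(f"pics/{n}1.npz",p=p,d=d);cv2.imwrite(f"pics/{n}1.png",p[...,::-1])
    for b,ce,ar in blobs(mask(p,173,6,150,80)&(W[...,2]>.1)&(W[...,2]<.2)&(d>0)):
        T=W[b&(W[...,2]>.177)]; print(n,ce.round(),ar,len(T),rect(T) if len(T) else '',T[:,2].mean() if len(T) else '')
    t=mask(p,7,17,150,80)&(W[...,2]>.1)&(np.hypot(W[...,0]-.52,W[...,1]-.26)<.08);T=W[t]
    if len(T): print(n,'trig',rect(T),len(T),T[:,2].max())
E
```

```text
wrist [349. 100.] 1343 1281 (array([588.3, 251.9]), array([57.8, 33.9]), 85.9) 0.18250779082567306
wrist trig (array([521.5, 258.2]), array([41.8, 80.5]), 65.3) 413 0.5692887241368235
scene [378. 143.] 304 142 (array([587.6, 252.2]), array([63.7, 35.9]), 84.4) 0.18260049818166077
scene trig (array([517.2, 258.6]), array([19.3, 63.7]), 83.3) 68 0.1373275319655383
```

View pics/wrist1.png

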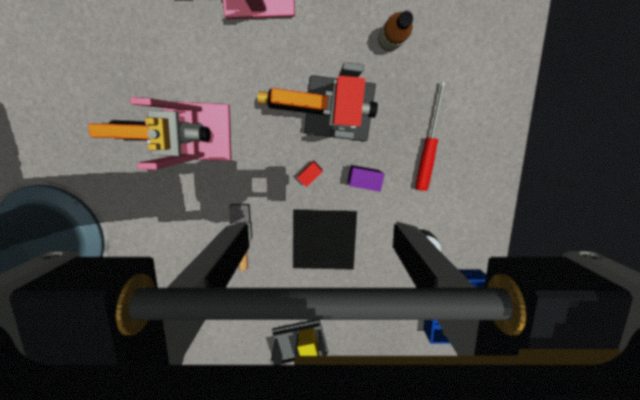

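The wrist view shows the red cap at (349,100), the trigger at (297,99), the mat at (324,239) and the rack at (298,343). The cap top comes out at (588,252) mm, z 182.5 mm, in both the wrist and side views.

Request:
jog_arm(steps=[[0.04,0.015,0.0,2],[0.08,0.03,0.03,4],[0.1,0.038,0.07,5],[0.1,0.038,0.1,5],[0.1,0.038,0.1,5]], hand=0.07)

```text
time_s: 1.45
tcp_pos: [0.586, 0.2483, 0.247]
tool_rot: [[0.089, 0.996, -0.01], [0.996, -0.089, -0.003], [-0.004, -0.01, -1.0]]
contact_force: [0.5, -0.4, 0.2]
gripper_width: 0.0698
gripper_force: 0.0
```

Request:
jog_arm(steps=[[0,0,0,0],[0,0,0,0]])

```text
time_s: 1.7
tcp_pos: [0.589, 0.2496, 0.2549]
tool_rot: [[0.088, 0.996, 0.003], [0.996, -0.088, 0.001], [0.001, 0.003, -1.0]]
contact_force: [-0.4, 0.7, -0.6]
gripper_width: 0.0698
gripper_force: 0.0
```

```bash
python3 - <<'E'
from h import *
s=ctrl.state();print(s['time_s'],s['tcp_pos'],s['tool_rot'],s['gripper_width'],s['contact_force'])
R=np.array(s['tool_rot']);print('err in tool',R.T@(np.array([.588,.2523,.148])-s['tcp_pos']))
p,d=ctrl.grab_frame("side");W=cloud("side",d);m=mask(p,173,6,150,80)&(W[...,2]>.177)&(W[...,2]<.2);print(rect(W[m]),m.sum())
E
```

```text
1.7 [0.58903719 0.24956923 0.25494925] [[ 8.80459589e-02  9.96112663e-01  2.73346721e-03]
 [ 9.96116070e-01 -8.80478773e-02  5.89354682e-04]
 [ 8.27739647e-04  2.67096032e-03 -9.99996090e-01]] 0.06984911233358145 [-0.36758082  0.7063366  -0.56784096]
err in tool [ 0.00254031 -0.00155926  0.1069476 ]
(array([587.2, 252.6]), array([61.9, 32.1]), 85.3) 340
```

Request:
jog_arm(steps=[[0.0025,-0.001,0.03,0],[0.0025,-0.001,0.07,0],[0.0025,-0.001,0.095,0],[0.0025,-0.001,0.106,0],[0.0025,-0.001,0.106,0]])

```text
time_s: 2.38
tcp_pos: [0.5874, 0.2526, 0.1476]
tool_rot: [[0.087, 0.996, 0.0], [0.996, -0.087, 0.0], [0.0, 0.0, -1.0]]
contact_force: [-0.5, 1.1, 0.2]
gripper_width: 0.07
gripper_force: 0.0
```

Request:
jog_arm(steps=[[0,0,0,0],[0,0,0,0],[0,0,0,0],[0,0,0,0],[0,0,0,0]], hand=0.02, squeeze=15)

```text
time_s: 3.0
tcp_pos: [0.5874, 0.2526, 0.1474]
tool_rot: [[0.087, 0.996, 0.0], [0.996, -0.087, 0.0], [0.0, 0.0, -1.0]]
contact_force: [0.5, -0.8, 0.6]
gripper_width: 0.0335
gripper_force: 15.0
```

Request:
jog_arm(steps=[[0,0,-0.004,0],[0,0,-0.012,0],[0,0,-0.02,0],[0,0,-0.02,0],[0,0,-0.02,0]])

```text
time_s: 3.62
tcp_pos: [0.5872, 0.2525, 0.1671]
tool_rot: [[0.087, 0.996, -0.0], [0.996, -0.087, -0.0], [-0.0, -0.0, -1.0]]
contact_force: [-0.0, -0.4, -0.4]
gripper_width: 0.0333
gripper_force: 15.0
```

Request:
jog_arm(steps=[[0,0,-0.025,0],[0,0,-0.05,0],[0,0,-0.075,0],[0,0,-0.09,0],[-0.02,0,-0.095,0]])

```text
time_s: 4.25
tcp_pos: [0.5855, 0.2327, 0.2626]
tool_rot: [[0.085, 0.996, 0.001], [0.996, -0.085, 0.0], [0.0, 0.001, -1.0]]
contact_force: [-0.5, 0.3, -0.5]
gripper_width: 0.0337
gripper_force: 15.0
```

Request:
jog_arm(steps=[[-0.035,0,0,0],[-0.075,-0.002,0,0],[-0.115,-0.003,0,0],[-0.155,-0.004,0.02,0],[-0.19,-0.005,0.05,0]])

```text
time_s: 4.88
tcp_pos: [0.5634, 0.0413, 0.2115]
tool_rot: [[0.088, 0.996, 0.001], [0.996, -0.088, -0.001], [-0.0, 0.001, -1.0]]
contact_force: [0.5, 0.2, -0.4]
gripper_width: 0.0331
gripper_force: 15.0
```

Request:
jog_arm(steps=[[-0.03,-0.001,0.03,0],[-0.05,-0.001,0.06,0],[-0.054,-0.001,0.08,0],[-0.054,-0.001,0.08,0],[-0.054,-0.001,0.08,0]])

```text
time_s: 5.5
tcp_pos: [0.5589, -0.0095, 0.1332]
tool_rot: [[0.086, 0.996, 0.002], [0.996, -0.086, -0.0], [-0.0, 0.002, -1.0]]
contact_force: [0.7, -0.5, -0.2]
gripper_width: 0.0334
gripper_force: 15.0
```

```bash
python3 - <<'E'
from h import *
s=ctrl.state();print(s['time_s'],s['tcp_pos'],s['gripper_width'],s['gripper_force'],s['contact_force'])
for n in("side","scene"):
    p,d=ctrl.grab_frame(n);W=cloud(n,d);cv2.imwrite(f"pics/{n}2.png",p[...,::-1])
    m=mask(p,173,6,150,80)&(np.hypot(W[...,0]-.555,W[...,1])<.07)&(W[...,2]>.03)
    P=W[m];print(n,m.sum(),P.min(0).round(3),P.max(0).round(3),rect(P[P[:,2]>P[:,2].max()-.01]))
E
```

```text
5.5 [ 0.55893338 -0.00949729  0.13318182] 0.03340832996304857 14.982629120349884 [ 0.66585058 -0.49994983 -0.24832799]
side 370 [ 0.543 -0.036  0.124] [0.578 0.023 0.188] (array([544.3,   1.6]), array([0.2, 2.4]), 16.0)
scene 478 [ 0.542 -0.041  0.123] [0.58  0.019 0.172] (array([560.3, -11.2]), array([57.8, 36. ]), 84.8)
```

Request:
jog_arm(steps=[[0,0,0.035,0],[0,0,0.075,0],[0,0,0.1,0],[0,0,0.109,0],[0,0,0.111,0]])

```text
time_s: 6.22
tcp_pos: [0.559, -0.0097, 0.0218]
tool_rot: [[0.087, 0.996, 0.001], [0.996, -0.087, -0.0], [-0.0, 0.001, -1.0]]
contact_force: [-0.2, 0.5, -0.3]
gripper_width: 0.0332
gripper_force: 15.0
```

Request:
jog_arm(steps=[[0,0,0.001,0],[0,0,0.002,0]])

```text
time_s: 6.48
tcp_pos: [0.5592, -0.0101, 0.0203]
tool_rot: [[0.087, 0.996, 0.002], [0.996, -0.087, -0.0], [-0.0, 0.002, -1.0]]
contact_force: [-0.4, -0.3, -0.2]
gripper_width: 0.0335
gripper_force: 15.0
```

Request:
jog_arm(steps=[[0,0,0.001,0],[0,0,0.001,0]])

```text
time_s: 6.72
tcp_pos: [0.559, -0.01, 0.0194]
tool_rot: [[0.087, 0.996, 0.001], [0.996, -0.087, -0.0], [-0.0, 0.001, -1.0]]
contact_force: [-2.1, 0.7, 5.2]
gripper_width: 0.0336
gripper_force: 15.0
```

Request:
jog_arm(steps=[[0,0,0,0],[0,0,0,0],[0,0,0,0],[0,0,0,0]], hand=0.07)

```text
time_s: 7.22
tcp_pos: [0.5581, -0.0099, 0.018]
tool_rot: [[0.087, 0.996, -0.0], [0.996, -0.087, 0.0], [0.0, -0.0, -1.0]]
contact_force: [0.2, 0.3, -0.2]
gripper_width: 0.0687
gripper_force: 0.0
```

Request:
jog_arm(steps=[[0,0,-0.02,0],[0,0,-0.06,0],[0,0,-0.1,0],[0,0,-0.11,0],[0,0,-0.11,0]])

```text
time_s: 7.85
tcp_pos: [0.5582, -0.0099, 0.1278]
tool_rot: [[0.087, 0.996, 0.0], [0.996, -0.087, -0.0], [-0.0, 0.0, -1.0]]
contact_force: [0.7, 0.1, -1.2]
gripper_width: 0.0696
gripper_force: 0.0
```

```bash
python3 - <<'E'
from h import *
for n in("wrist","side","scene"):
    s=ctrl.state();p,d=ctrl.grab_frame(n);W=cloud(n,d,s);cv2.imwrite(f"pics/{n}3.png",p[...,::-1])
    m=mask(p,173,6,150,80)&(np.hypot(W[...,0]-.555,W[...,1])<.07)&(W[...,2]>.005)
    P=W[m]
    if len(P):zt=np.percentile(P[:,2],95);print(n,m.sum(),zt,rect(P[P[:,2]>zt-.008]))
print(s['tcp_pos'],s['qpos'])
E
```

```text
wrist 1993 0.05580399342204293 (array([561.4,  10.2]), array([100.2,  34.1]), 85.8)
side 404 0.05614800062086714 (array([560.4,  -8.8]), array([60. , 34.5]), 85.5)
scene 518 0.05640098715404393 (array([560.6, -12.7]), array([56.1, 36.1]), 82.5)
[ 0.55696456 -0.00962974  0.12606229] [-2.20812442e-01  7.90685365e-02  1.83463757e+00 -2.78690707e-05
  1.23119769e+00 -1.33499149e-01]
```

Request:
jog_arm(steps=[[0,0.002,0,10],[0,0.002,0,20],[0,0.002,0,30],[0,0.002,0,40],[0,0.002,0,50]], hand=0.082)

```text
time_s: 8.62
tcp_pos: [0.5591, -0.0098, 0.1262]
tool_rot: [[0.822, 0.569, -0.003], [0.569, -0.822, 0.001], [-0.002, -0.002, -1.0]]
contact_force: [-0.4, 0.3, -0.3]
gripper_width: 0.082
gripper_force: 0.0
```

Request:
jog_arm(steps=[[0,0,0,10],[0,0,0,20],[0,0,0,30],[0,0,0,40],[0,0,0,40]])

```text
time_s: 9.25
tcp_pos: [0.5593, -0.0099, 0.1265]
tool_rot: [[0.996, -0.085, -0.003], [-0.085, -0.996, 0.001], [-0.003, -0.0, -1.0]]
contact_force: [0.6, -0.8, 1.3]
gripper_width: 0.0823
gripper_force: 0.0
```

```bash
python3 - <<'E'
from h import *
s=ctrl.state();p,d=ctrl.grab_frame("wrist");W=cloud("wrist",d,s);cv2.imwrite("pics/wrist4.png",p[...,::-1])
m=mask(p,173,6,150,80)&(np.hypot(W[...,0]-.56,W[...,1]+.01)<.06)&(W[...,2]>.045)&(W[...,2]<.065);print(rect(W[m]),m.sum(),W[m][:,2].mean())
R=np.array(s['tool_rot']);print(s['tcp_pos'],R.round(3),s['qpos'],'err',R.T@(np.array([.560,-.0103,.021])-s['tcp_pos']))
E
```

```text
(array([560.2, -10.7]), array([58. , 34.5]), 85.5) 1998 0.05422889186446388
[ 0.55931037 -0.00987135  0.12653388] [[ 0.996 -0.085 -0.003]
 [-0.085 -0.996  0.001]
 [-0.003 -0.    -1.   ]] [-2.20321982e-01  8.36561118e-02  1.82882600e+00  3.72986112e-06
  1.23188522e+00  1.43569162e+00] err [0.00101372 0.0004082  0.10553135]
```

Request:
jog_arm(steps=[[0.001,0,0.035,0],[0.001,0,0.075,0],[0.001,0,0.097,0],[0.001,0,0.1055,0],[0.001,0,0.1055,0]])

```text
time_s: 9.93
tcp_pos: [0.5611, -0.0101, 0.0224]
tool_rot: [[0.996, -0.086, -0.001], [-0.086, -0.996, 0.0], [-0.001, -0.0, -1.0]]
contact_force: [-0.4, 0.5, 0.3]
gripper_width: 0.0823
gripper_force: 0.0
```

Request:
jog_arm(steps=[[0,0,0,0],[0,0,0,0],[0,0,0,0],[0,0,0,0],[0,0,0,0]], hand=0.045, squeeze=15)

```text
time_s: 10.55
tcp_pos: [0.5613, -0.0102, 0.0227]
tool_rot: [[0.996, -0.087, 0.0], [-0.087, -0.996, -0.0], [0.0, -0.0, -1.0]]
contact_force: [0.5, 0.4, -0.3]
gripper_width: 0.0451
gripper_force: 0.0
```

Request:
jog_arm(steps=[[0,0,-0.02,0],[0,0,-0.055,0],[0,0,-0.095,0],[0,0,-0.135,0],[0,0,-0.16,0]])

```text
time_s: 11.18
tcp_pos: [0.5624, -0.0103, 0.1869]
tool_rot: [[0.996, -0.087, 0.005], [-0.087, -0.996, -0.001], [0.005, 0.001, -1.0]]
contact_force: [0.1, 0.8, 0.3]
gripper_width: 0.0452
gripper_force: 0.0
```

Request:
jog_arm(steps=[[0,0.02,0,-4],[-0.01,0.06,0,-9],[-0.02,0.1,0,-14],[-0.03,0.14,0,-17.5],[-0.03,0.14,0,-17.5]])

```text
time_s: 11.8
tcp_pos: [0.5189, -0.149, 0.1842]
tool_rot: [[0.977, 0.213, 0.002], [0.213, -0.977, -0.001], [0.001, 0.001, -1.0]]
contact_force: [0.1, -0.3, 0.8]
gripper_width: 0.0452
gripper_force: 0.0
```

```bash
python3 - <<'E'
from h import *
for n in("wrist","side","scene"):
    s=ctrl.state();p,d=ctrl.grab_frame(n);W=cloud(n,d,s);cv2.imwrite(f"pics/{n}5.png",p[...,::-1])
    h=cv2.cvtColor(p,cv2.COLOR_RGB2HSV)
    R=(W[...,2]>.064)&(W[...,2]<.085)&(h[...,1]<70)&(np.hypot(W[...,0]-.51,W[...,1]+.25)<.1)&(d>0)
    for b,ce,ar in blobs(R,15): print(n,ce.round(),ar,rect(W[b]),np.percentile(W[b][:,2],97).round(3))
    F=(np.hypot(W[...,0]-.486,W[...,1]+.255)<.01)&(d>0);print(n,'floor',F.sum(),np.median(W[F][:,2]) if F.any() else '')
    m=mask(p,173,6,150,80)&(W[...,2]>.12)&(W[...,2]<.25);P=W[m]
    if len(P)>20:print(n,'cap',P.min(0).round(3),P.max(0).round(3),m.sum())
print(s['tcp_pos'],np.array(s['tool_rot']).round(3),s['gripper_width'],s['gripper_force'])
E
```

```text
wrist [406. 172.] 303 (array([ 558.1, -238.4]), array([ 6.3, 48.5]), 13.7) 0.077
wrist [404. 215.] 325 (array([ 509.8, -250. ]), array([ 6.1, 49.6]), 13.4) 0.077
wrist [407. 254.] 215 (array([ 463.1, -267.7]), array([ 5.6, 37.1]), 13.7) 0.077
wrist floor 81 0.010535609560365478
side [359. 157.] 28 (array([ 461.5, -259.7]), array([ 5.8, 51.5]), 10.6) 0.079
side [326. 158.] 25 (array([ 559. , -236.6]), array([ 3., 52.]), 11.8) 0.079
side [342. 156.] 20 (array([ 510.4, -248.2]), array([ 5.2, 45.8]), 16.0) 0.078
side floor 19 0.011146762934093168
scene [211. 250.] 113 (array([ 461.2, -261.5]), array([ 7.5, 50.9]), 13.2) 0.078
scene [230. 256.] 110 (array([ 510.2, -250.5]), array([ 7.1, 49.4]), 12.9) 0.078
scene [250. 263.] 93 (array([ 558.9, -238.2]), array([ 5.5, 49.8]), 12.9) 0.078
scene floor 20 0.010750300441216767
scene cap [-2.065 -0.087  0.121] [0.517 1.047 0.249] 33
[ 0.51943463 -0.14693638  0.18372156] [[ 0.977  0.215  0.001]
 [ 0.215 -0.977 -0.   ]
 [ 0.001  0.    -1.   ]] 0.04488636786260736 0.0
```

View pics/wrist5.png

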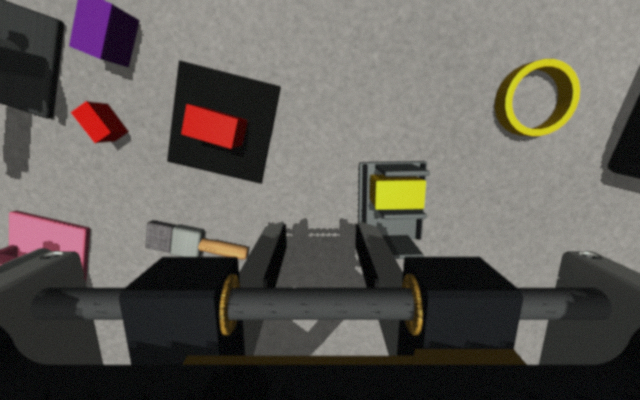

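The fingers closed to 45 mm without touching the cap. It is still on the mat, at wrist (213,127), so I'll measure where it stands now.

```bash
python3 - <<'E'
from h import *
for n in("wrist","side","scene"):
    s=ctrl.state();p,d=ctrl.grab_frame(n);W=cloud(n,d,s)
    m=mask(p,173,6,150,80)&(np.hypot(W[...,0]-.56,W[...,1]+.01)<.09)&(W[...,2]>.005)&(W[...,2]<.09);P=W[m];zt=np.percentile(P[:,2],95)
    print(n,m.sum(),P.min(0).round(3),P.max(0).round(3),rect(P[P[:,2]>zt-.006]))
    if n!="wrist":
        q=cv2.resize(p[170:270,240:400],(800,500),interpolation=cv2.INTER_CUBIC) if n=="side" else cv2.resize(p[180:270,250:400],(800,480),interpolation=cv2.INTER_CUBIC)
        cv2.imwrite(f"pics/{n}6c.png",q[...,::-1])
E
```

```text
wrist 1692 [ 0.534 -0.041  0.005] [0.579 0.042 0.057] (array([560.4, -10.6]), array([58.9, 34.1]), 85.8)
side 414 [ 0.542 -0.059  0.005] [0.598 0.024 0.058] (array([560.5,  -8.5]), array([58.4, 34.8]), 86.5)
scene 519 [ 0.535 -0.041  0.005] [0.58  0.016 0.058] (array([559.6, -12.8]), array([54.9, 36.3]), 87.7)
```

View pics/side6c.png

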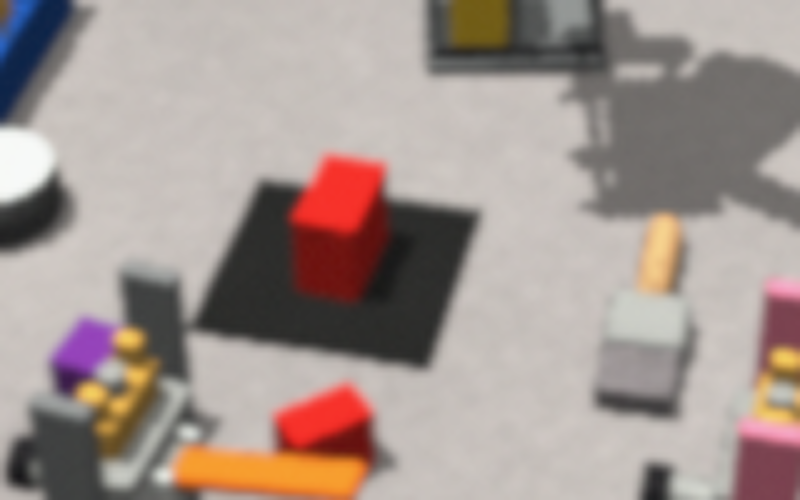

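The side crop shows the cap upright on the mat at crop (340,228), unmoved. I'll go back and close in smaller steps, with a check picture.

Request:
jog_arm(steps=[[0.014,-0.025,0,4],[0.034,-0.06,0,9],[0.055,-0.1,0,14],[0.069,-0.1245,0.03,17.5],[0.069,-0.1245,0.05,17.5]], hand=0.085)

```text
time_s: 12.72
tcp_pos: [0.5593, -0.0082, 0.1313]
tool_rot: [[0.997, -0.083, -0.001], [-0.083, -0.997, 0.0], [-0.001, -0.0, -1.0]]
contact_force: [0.0, 0.6, -0.3]
gripper_width: 0.0847
gripper_force: 0.0
```

Request:
jog_arm(steps=[[0,0,0,0],[0,0,0,0]])

```text
time_s: 12.98
tcp_pos: [0.56, -0.0114, 0.1335]
tool_rot: [[0.996, -0.088, 0.001], [-0.088, -0.996, -0.0], [0.001, 0.0, -1.0]]
contact_force: [0.5, -0.1, 0.1]
gripper_width: 0.085
gripper_force: 0.0
```

```bash
python3 - <<'E'
from h import *
s=ctrl.state();p,d=ctrl.grab_frame("wrist");W=cloud("wrist",d,s);cv2.imwrite("pics/wrist7.png",p[...,::-1])
m=mask(p,173,6,150,80)&(np.hypot(W[...,0]-.56,W[...,1]+.01)<.06)&(W[...,2]>.045)&(W[...,2]<.065);print(rect(W[m]),m.sum(),W[m][:,2].mean())
R=np.array(s['tool_rot']);print(s['tcp_pos'],R.round(3),s['gripper_width'],'err',R.T@(np.array([.5603,-.0105,.020])-s['tcp_pos']))
E
```

```text
(array([560.3, -10.5]), array([57.5, 34.4]), 85.8) 1907 0.054259634266294085
[ 0.55998516 -0.0114146   0.13345487] [[ 0.996 -0.088  0.001]
 [-0.088 -0.996 -0.   ]
 [ 0.001  0.    -1.   ]] 0.08502913157183362 err [ 1.11515436e-04 -9.73968237e-04  1.13454758e-01]
```

Request:
jog_arm(steps=[[0,-0.001,0.035,0],[0,-0.001,0.07,0],[0,-0.001,0.1,0],[0,-0.001,0.113,0],[0,-0.001,0.113,0]])

```text
time_s: 13.65
tcp_pos: [0.5597, -0.0099, 0.0198]
tool_rot: [[0.996, -0.088, -0.0], [-0.088, -0.996, 0.0], [-0.0, -0.0, -1.0]]
contact_force: [-0.2, -0.2, 0.2]
gripper_width: 0.0852
gripper_force: 0.0
```

Request:
jog_arm(steps=[[0,0,0,0],[0,0,0,0],[0,0,0,0]], hand=0.062)

```text
time_s: 14.02
tcp_pos: [0.5602, -0.0096, 0.0205]
tool_rot: [[0.996, -0.087, 0.001], [-0.087, -0.996, -0.0], [0.001, 0.0, -1.0]]
contact_force: [-0.3, 0.3, -0.5]
gripper_width: 0.0624
gripper_force: 0.0
```

Request:
jog_arm(steps=[[0,0,0,0],[0,0,0,0],[0,0,0,0]], hand=0.052, squeeze=15)

```text
time_s: 14.4
tcp_pos: [0.56, -0.0097, 0.0201]
tool_rot: [[0.996, -0.087, 0.001], [-0.087, -0.996, -0.0], [0.001, 0.0, -1.0]]
contact_force: [0.1, -0.8, 4.3]
gripper_width: 0.0571
gripper_force: 15.0
```

```bash
python3 - <<'E'
from h import *
p,d=ctrl.grab_frame("side");p2,_=ctrl.grab_frame("scene")
q=np.vstack([cv2.resize(p[150:275,220:420],(480,300),interpolation=cv2.INTER_CUBIC),cv2.resize(p2[150:275,220:420],(480,300),interpolation=cv2.INTER_CUBIC)])
cv2.imwrite("pics/both8.png",q[...,::-1]);s=ctrl.state();print(s['gripper_width'],s['gripper_force'],s['tcp_pos'])
E
```

```text
0.05723253339985802 14.999548494815826 [ 0.55997489 -0.00964955  0.02007751]
```

View pics/both8.png

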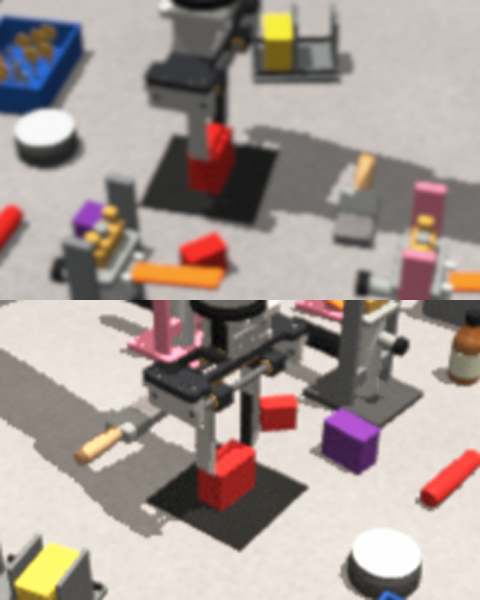

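Both views show the fingers on the cap's y ends, with 57 mm opening and 15 N. I'll lift in a small step first and check it holds.

Request:
jog_arm(steps=[[0,0,0,0],[0,0,-0.005,0],[0,0,-0.02,0],[0,0,-0.03,0],[0,0,-0.03,0]], squeeze=20)

```text
time_s: 15.12
tcp_pos: [0.5607, -0.0097, 0.0511]
tool_rot: [[0.996, -0.087, 0.003], [-0.087, -0.996, -0.001], [0.003, 0.0, -1.0]]
contact_force: [-0.3, -0.1, -1.3]
gripper_width: 0.057
gripper_force: 20.0
```

Request:
jog_arm(steps=[[0,0,-0.03,0],[0,0,-0.065,0],[0,0,-0.1,0],[0,0,-0.12,0],[0,0,-0.12,0]])

```text
time_s: 15.75
tcp_pos: [0.5605, -0.0097, 0.1708]
tool_rot: [[0.996, -0.087, 0.003], [-0.087, -0.996, -0.001], [0.003, 0.0, -1.0]]
contact_force: [-0.4, -0.4, -0.4]
gripper_width: 0.0569
gripper_force: 20.0
```

Request:
jog_arm(steps=[[-0.007,0.03,0,-4],[-0.015,0.07,0,-9],[-0.024,0.115,0,-14],[-0.033,0.16,0,-18],[-0.043,0.205,0,-18]])

```text
time_s: 16.38
tcp_pos: [0.4974, -0.2106, 0.1673]
tool_rot: [[0.974, 0.225, -0.003], [0.225, -0.974, 0.002], [-0.002, -0.003, -1.0]]
contact_force: [0.5, -0.4, -0.8]
gripper_width: 0.0565
gripper_force: 20.0
```

```bash
python3 - <<'E'
from h import *
s=ctrl.state();R=np.array(s['tool_rot']);print(s['tcp_pos'],R.round(3),s['gripper_width'],s['gripper_force'])
print('err',R.T@(np.array([.4858,-.2553,.12])-s['tcp_pos']),'yaw',np.degrees(np.arctan2(R[1,1],R[0,1])))
E
```

```text
[ 0.49735935 -0.21058759  0.16732576] [[ 0.974  0.225 -0.003]
 [ 0.225 -0.974  0.002]
 [-0.002 -0.003 -1.   ]] 0.05654972290406086 19.999109208583832
err [-0.02122837  0.04108436  0.04726497] yaw -76.97473417025456
```

Request:
jog_arm(steps=[[-0.011,0.021,0,0],[-0.021,0.041,0,0],[-0.021,0.041,0.02,0],[-0.021,0.041,0.03,0],[-0.021,0.041,0.03,0]])

```text
time_s: 17.0
tcp_pos: [0.4867, -0.2528, 0.1372]
tool_rot: [[0.974, 0.226, -0.003], [0.226, -0.974, 0.003], [-0.003, -0.004, -1.0]]
contact_force: [0.7, -0.2, -0.8]
gripper_width: 0.0571
gripper_force: 20.0
```

```bash
python3 - <<'E'
from h import *
for n in("side","scene"):
    p,d=ctrl.grab_frame(n);W=cloud(n,d);cv2.imwrite(f"pics/{n}9.png",p[...,::-1])
    m=mask(p,173,6,150,80)&(np.hypot(W[...,0]-.486,W[...,1]+.255)<.06)&(W[...,2]>.08);P=W[m];zt=np.percentile(P[:,2],95)
    print(n,m.sum(),P.min(0).round(4),zt,rect(P[P[:,2]>zt-.008]),rect(P))
s=ctrl.state();R=np.array(s['tool_rot']);print(s['tcp_pos'],R.round(3),s['gripper_width'],s['gripper_force'])
print('err',R.T@(np.array([.4858,-.2553,.026])-s['tcp_pos']),'yaw',np.degrees(np.arctan2(R[1,1],R[0,1])))
E
```

```text
side 159 [ 0.4682 -0.2711  0.1265] 0.17553970682671047 (array([ 485.6, -241.5]), array([28.3, 64.8]), 9.6) (array([ 485.4, -241.6]), array([29. , 64.9]), 10.4)
scene 726 [ 0.4676 -0.2844  0.1244] 0.1740010886287625 (array([ 489.9, -253.3]), array([33.8, 61. ]), 17.3) (array([ 489. , -253.3]), array([34.9, 60.3]), 13.4)
[ 0.48788278 -0.25385161  0.13933425] [[ 0.974  0.226 -0.   ]
 [ 0.226 -0.974  0.   ]
 [-0.    -0.    -1.   ]] 0.057264173460937776 19.998245537281036
err [-0.00232956  0.00099157  0.11333437] yaw -76.93503541891717
```

Request:
jog_arm(steps=[[-0.0025,0.001,0.01,0],[-0.0025,0.001,0.03,0],[-0.0025,0.001,0.045,0],[-0.0025,0.001,0.05,0],[-0.0025,0.001,0.05,0]])

```text
time_s: 17.73
tcp_pos: [0.4855, -0.2562, 0.0895]
tool_rot: [[0.974, 0.225, -0.0], [0.225, -0.974, 0.0], [-0.0, -0.0, -1.0]]
contact_force: [0.6, 0.0, -0.9]
gripper_width: 0.0565
gripper_force: 20.0
```

Request:
jog_arm(steps=[[0,0,0.01,0],[0,0,0.025,0],[0,0,0.04,0],[0,0,0.05,0],[0,0,0.055,0]])

```text
time_s: 18.35
tcp_pos: [0.4851, -0.2559, 0.0335]
tool_rot: [[0.974, 0.225, -0.001], [0.225, -0.974, 0.001], [-0.001, -0.001, -1.0]]
contact_force: [0.1, -1.2, 0.3]
gripper_width: 0.0568
gripper_force: 20.0
```

Request:
jog_arm(steps=[[0,0,0.004,0],[0,0,0.006,0],[0,0,0.006,0]])

```text
time_s: 18.73
tcp_pos: [0.4856, -0.2563, 0.0288]
tool_rot: [[0.974, 0.225, 0.0], [0.225, -0.974, -0.0], [0.0, 0.0, -1.0]]
contact_force: [-0.5, 0.6, -0.7]
gripper_width: 0.0572
gripper_force: 20.0
```

Request:
jog_arm(steps=[[0,0,0.0015,0],[0,0,0.0015,0]])

```text
time_s: 18.98
tcp_pos: [0.4855, -0.2562, 0.0272]
tool_rot: [[0.974, 0.225, 0.0], [0.225, -0.974, -0.0], [0.0, 0.0, -1.0]]
contact_force: [0.7, 0.2, -0.1]
gripper_width: 0.0568
gripper_force: 20.0
```

Request:
jog_arm(steps=[[0,0,0.0015,0],[0,0,0.0015,0]])

```text
time_s: 19.23
tcp_pos: [0.4857, -0.2563, 0.0261]
tool_rot: [[0.974, 0.225, 0.0], [0.225, -0.974, -0.0], [0.0, 0.0, -1.0]]
contact_force: [-0.5, 1.9, 2.1]
gripper_width: 0.0571
gripper_force: 20.0
```

```bash
python3 - <<'E'
from h import *
for n in("side","scene"):
    p,d=ctrl.grab_frame(n);W=cloud(n,d)
    m=mask(p,173,6,150,80)&(np.hypot(W[...,0]-.486,W[...,1]+.255)<.06)&(W[...,2]>.03);P=W[m];zt=np.percentile(P[:,2],95)
    print(n,m.sum(),zt,rect(P[P[:,2]>zt-.008]))
s=ctrl.state();print(s['tcp_pos'],s['contact_force'])
E
```

```text
side 134 0.06211182309734764 (array([ 484.4, -245.6]), array([32.8, 67.8]), 9.8)
scene 301 0.062330805857486835 (array([ 483.1, -257.5]), array([32.3, 62.6]), 24.0)
[ 0.48570443 -0.25631666  0.02608603] [-1.42980757  0.13073776  4.01441456]
```

Request:
jog_arm(steps=[[0,0,0,0],[0,0,0,0],[0,0,0,0],[0,0,0,0]], hand=0.072)

```text
time_s: 19.82
tcp_pos: [0.4854, -0.2561, 0.0255]
tool_rot: [[0.974, 0.225, -0.0], [0.225, -0.974, 0.0], [-0.0, -0.0, -1.0]]
contact_force: [0.1, 0.1, 0.3]
gripper_width: 0.0718
gripper_force: 0.0
```

Request:
jog_arm(steps=[[0,0,-0.02,0],[0,0,-0.06,0],[0,0,-0.11,0],[0,0,-0.16,0],[0,0,-0.2,0]])

```text
time_s: 20.45
tcp_pos: [0.4858, -0.2564, 0.2281]
tool_rot: [[0.974, 0.225, 0.002], [0.225, -0.974, -0.001], [0.001, 0.002, -1.0]]
contact_force: [-0.5, -0.5, -0.8]
gripper_width: 0.0722
gripper_force: 0.0
```

Request:
jog_arm(steps=[[0,-0.04,-0.02,0],[0,-0.09,-0.04,0],[0,-0.14,-0.04,0],[0,-0.16,-0.04,0],[0,-0.16,-0.04,0]], hand=0.0)

```text
time_s: 21.08
tcp_pos: [0.4495, -0.0999, 0.2656]
tool_rot: [[0.974, 0.227, 0.0], [0.227, -0.974, -0.001], [0.0, 0.001, -1.0]]
contact_force: [-0.6, 0.1, -0.3]
gripper_width: 0.025
gripper_force: 0.0
```

```bash
python3 - <<'E'
from h import *
for n in("side","scene","wrist"):
    s=ctrl.state();p,d=ctrl.grab_frame(n);W=cloud(n,d,s);cv2.imwrite(f"pics/{n}10.png",p[...,::-1])
    for nm,a in dict(red=(173,6),yel=(20,32)).items():
        m=mask(p,*a,150,80)&(np.hypot(W[...,0]-.51,W[...,1]+.25)<.08)&(W[...,2]>.01)&(W[...,2]<.1);P=W[m]
        if len(P)>20: zt=np.percentile(P[:,2],95);print(n,nm,m.sum(),zt.round(4),rect(P[P[:,2]>zt-.006]))
    t=mask(p,7,17,150,80)&(W[...,2]>.11)&(W[...,2]<.15)&(np.hypot(W[...,0]-.52,W[...,1]-.26)<.08);T=W[t]
    if len(T)>20: print(n,'trig',rect(T),len(T),T[:,2].max())
    if n=="scene":cv2.imwrite("pics/scene10c.png",cv2.resize(p[220:320,180:320],(700,500),interpolation=cv2.INTER_CUBIC)[...,::-1])
R=np.array(s['tool_rot']);print(s['tcp_pos'],R.round(3),s['gripper_width'],s['qpos'])
E
```

```text
side red 256 0.0622 (array([ 485.3, -251.2]), array([32.9, 57.6]), 9.7)
side yel 238 0.0622 (array([ 528.1, -237.5]), array([31. , 59.4]), 7.3)
side trig (array([521.6, 261. ]), array([21. , 78.2]), 85.0) 275 0.1370683417253765
scene red 459 0.0621 (array([ 486.1, -257.1]), array([34.1, 57.6]), 15.3)
scene yel 395 0.0619 (array([ 529.7, -245.6]), array([36.3, 53. ]), 15.6)
scene trig (array([516.9, 259.3]), array([22. , 63.1]), 87.5) 60 0.1368179232971227
wrist red 1005 0.0619 (array([ 486.5, -255.8]), array([33.6, 58.4]), 12.9)
wrist yel 1075 0.0619 (array([ 530.3, -242.7]), array([32. , 58.2]), 13.0)
wrist trig (array([522.6, 258. ]), array([22.1, 79.7]), 83.5) 1496 0.13701217978883554
[ 0.44968103 -0.1011491   0.26537011] [[ 0.974  0.224 -0.   ]
 [ 0.224 -0.974 -0.   ]
 [-0.001  0.    -1.   ]] 0.017335052247717607 [-4.67737140e-01 -2.82287996e-01  1.91094057e+00 -4.43018010e-04
  1.51325201e+00  8.76760927e-01]
```

View pics/scene10c.png

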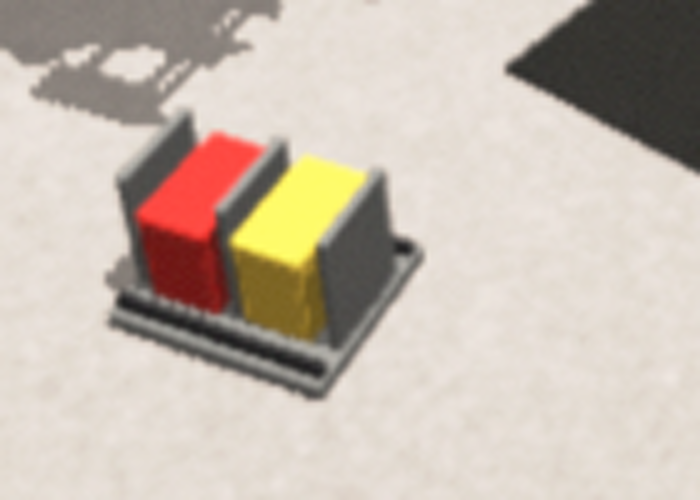

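The red cap is seated in the left slot at crop (200,220), and the yellow cap beside it at crop (300,250) hasn't moved. Next is the trigger.

Request:
jog_arm(steps=[[0.012,-0.03,0,3],[0.03,-0.08,0,7],[0.05,-0.13,0,11],[0.07,-0.18,0,15],[0.09,-0.23,0,18]])

```text
time_s: 21.85
tcp_pos: [0.4864, 0.1447, 0.2653]
tool_rot: [[0.996, -0.091, -0.0], [-0.091, -0.996, -0.0], [-0.0, 0.0, -1.0]]
contact_force: [1.3, -0.1, -0.7]
gripper_width: 0.001
gripper_force: 0.0
```

```bash
python3 - <<'E'
from h import *
s=ctrl.state();R=np.array(s['tool_rot']);print(s['tcp_pos'],s['gripper_width'],'err',R.T@(np.array([.5013,.2602,.15])-s['tcp_pos']),np.degrees(np.arctan2(R[1,1],R[0,1])))
E
```

```text
[0.48637595 0.14467403 0.26533231] 0.0010270349942521375 err [ 0.00438857 -0.11644735  0.11528779] -95.21462420353683
```

Request:
jog_arm(steps=[[0.002,-0.04,0,0],[0.004,-0.09,0,0],[0.0045,-0.1165,0.02,0],[0.0045,-0.1165,0.06,0],[0.0045,-0.1165,0.08,0]])

```text
time_s: 22.48
tcp_pos: [0.4997, 0.2588, 0.1826]
tool_rot: [[0.996, -0.088, -0.004], [-0.088, -0.996, -0.001], [-0.004, 0.002, -1.0]]
contact_force: [0.1, 0.2, 0.0]
gripper_width: 0.0006
gripper_force: 0.0
```

Request:
jog_arm(steps=[[0,0,0.01,0],[0,0,0.02,0],[0,0,0.03,0],[0,0,0.03,0]])

```text
time_s: 22.98
tcp_pos: [0.4999, 0.2595, 0.1552]
tool_rot: [[0.996, -0.087, -0.001], [-0.087, -0.996, -0.0], [-0.001, 0.0, -1.0]]
contact_force: [-0.4, -0.2, 0.1]
gripper_width: 0.0003
gripper_force: 0.0
```

```bash
python3 - <<'E'
from h import *
s=ctrl.state();R=np.array(s['tool_rot']);print(s['tcp_pos'],s['gripper_width'],'err',R.T@(np.array([.5013,.2602,.130])-s['tcp_pos']),s['contact_force'])
p,d=ctrl.grab_frame("scene");W=cloud("scene",d);p2,_=ctrl.grab_frame("side")
q=np.vstack([cv2.resize(p2[200:325,200:400],(480,300),interpolation=cv2.INTER_CUBIC),cv2.resize(p[80:205,270:470],(480,300),interpolation=cv2.INTER_CUBIC)])
cv2.imwrite("pics/both11.png",q[...,::-1])
E
```

```text
[0.49986493 0.25951802 0.15523133] 0.0002765215891034127 err [ 0.00138818 -0.00081119  0.02523013] [-0.37341044 -0.15938301  0.1160821 ]
```

View pics/both11.png

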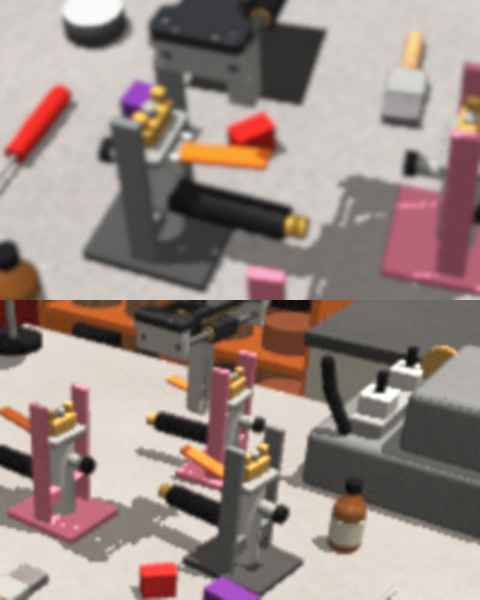

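Fingertips sit above the trigger: side crop tip (240,100) with the trigger at (225,155), scene crop tip (197,405). I'll press down in steps.

Request:
jog_arm(steps=[[0.001,-0.0005,0.012,0],[0.001,-0.0005,0.022,0],[0.001,-0.0005,0.03,0],[0.001,-0.0005,0.03,0]])

```text
time_s: 23.58
tcp_pos: [0.5004, 0.2599, 0.1245]
tool_rot: [[0.996, -0.087, -0.002], [-0.087, -0.996, -0.001], [-0.002, 0.001, -1.0]]
contact_force: [1.1, -0.2, 0.2]
gripper_width: 0.0007
gripper_force: 0.0
```

Request:
jog_arm(steps=[[0,0,0.008,0],[0,0,0.016,0],[0,0,0.02,0],[0,0,0.02,0]])

```text
time_s: 24.08
tcp_pos: [0.5008, 0.2601, 0.1052]
tool_rot: [[0.996, -0.087, -0.001], [-0.087, -0.996, -0.0], [-0.001, 0.0, -1.0]]
contact_force: [-0.5, -0.2, 0.3]
gripper_width: 0.0006
gripper_force: 0.0
```

There's no force yet. Checking.

```bash
python3 - <<'E'
from h import *
s=ctrl.state();print(s['tcp_pos'],s['contact_force'])
p2,d=ctrl.grab_frame("side");W=cloud("side",d)
t=mask(p2,7,17,150,80)&(W[...,2]>.07)&(W[...,2]<.15)&(np.hypot(W[...,0]-.52,W[...,1]-.26)<.08);T=W[t];print(t.sum(),T.min(0),T.max(0),rect(T))
p,d=ctrl.grab_frame("scene");np.savez("pics/scene12.npz",p=p,d=d)
q=np.vstack([cv2.resize(p2[200:325,200:400],(480,300),interpolation=cv2.INTER_CUBIC),cv2.resize(p[80:205,270:470],(480,300),interpolation=cv2.INTER_CUBIC)])
cv2.imwrite("pics/both12.png",q[...,::-1])
E
```

```text
[0.50084415 0.26005025 0.10520056] [-0.51401807 -0.22397353  0.26940773]
235 [0.48207797 0.24860449 0.11493892] [0.55916779 0.27316764 0.14717579] (array([521.3, 261.5]), array([18.9, 77.6]), 82.9)
```

View pics/both12.png

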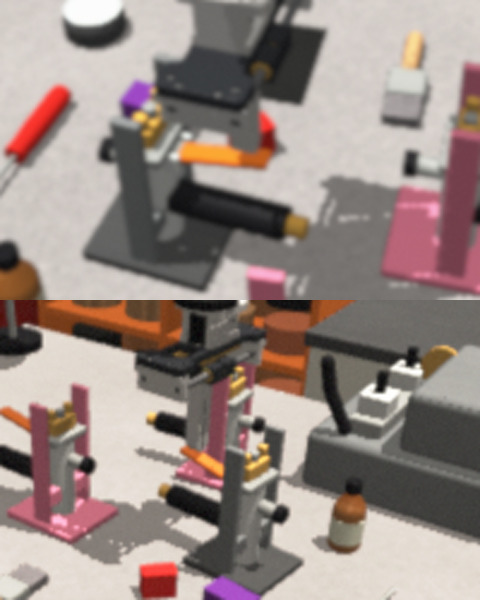

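```bash
python3 - <<'E'
from h import *
s=ctrl.state();print(s['time_s'],s['tcp_pos'],s['contact_force'],s['qpos'])
for n in("scene","side"):
    p,d=ctrl.grab_frame(n);W=cloud(n,d)
    r=(np.hypot(W[...,0]-.50,W[...,1]-.26)<.04)&(W[...,2]>.08)&(W[...,2]<.24)&~mask(p,5,20,120,60)&(d>0)
    for z in range(80,240,10):
        q=W[r&(abs(W[...,2]*1000-z-5)<5)]
        if len(q)>3:print(n,z,len(q),np.median(q[:,:2],0).round(3),q[:,:2].min(0).round(3),q[:,:2].max(0).round(3))
E
```

```text
24.175 [0.50127929 0.26016142 0.10580427] [ 0.4432094   0.25637661 -0.05104231] [ 2.78011002e-01  1.18316834e-01  1.83202021e+00 -2.81513343e-06
  1.19098922e+00  1.93606778e+00]
scene 140 16 [0.51  0.256] [0.494 0.252] [0.513 0.271]
scene 150 32 [0.507 0.251] [0.493 0.247] [0.513 0.271]
scene 160 26 [0.51  0.251] [0.494 0.247] [0.513 0.273]
scene 170 33 [0.509 0.25 ] [0.494 0.246] [0.514 0.272]
scene 180 31 [0.508 0.251] [0.493 0.246] [0.514 0.272]
scene 190 28 [0.51  0.251] [0.491 0.247] [0.513 0.271]
scene 200 36 [0.509 0.251] [0.491 0.245] [0.513 0.27 ]
scene 210 33 [0.51  0.251] [0.491 0.247] [0.515 0.274]
scene 220 25 [0.51  0.251] [0.495 0.245] [0.512 0.273]
scene 230 7 [0.513 0.241] [0.509 0.235] [0.515 0.249]
side 120 23 [0.509 0.27 ] [0.484 0.25 ] [0.537 0.274]
side 140 15 [0.494 0.262] [0.493 0.253] [0.505 0.273]
side 150 43 [0.5   0.273] [0.493 0.252] [0.513 0.275]
side 160 31 [0.495 0.272] [0.493 0.253] [0.513 0.275]
side 170 16 [0.494 0.26 ] [0.492 0.252] [0.495 0.272]
side 180 18 [0.494 0.261] [0.493 0.251] [0.495 0.271]
side 190 14 [0.494 0.258] [0.492 0.25 ] [0.495 0.27 ]
```

```bash
python3 - <<'E'
from h import *
i=ctrl.camera_info("side")
for z in(.105,.12,.13,.14,.155,.17,.18,.19):
    for (x,y) in[(.5013,.2602)]:
        c=np.array(i['R'])@[x,y,z]+i['t'];u=np.array(i['K'])@c;print(z,(u[:2]/u[2]).round(1))
s=ctrl.state();p,d=ctrl.grab_frame("wrist");W=cloud("wrist",d,s);cv2.imwrite("pics/wrist13.png",p[...,::-1])
z=W[...,2][(d>.2)&(np.abs(W[...,2])<.08)&(W[...,0]>.3)];h,e=np.histogram(z,bins=np.arange(-.08,.08,.005));print(e[h.argmax()],h.max(),s['tcp_pos'])
t=mask(p,7,17,150,80)&(d>0)&(np.hypot(W[...,0]-.52,W[...,1]-.26)<.08);T=W[t];print('trig',len(T),np.median(T,0),rect(T))
E
```

```text
0.105 [303.1 272.8]
0.12 [302.9 267.7]
0.13 [302.7 264.2]
0.14 [302.5 260.6]
0.155 [302.2 255.2]
0.17 [301.9 249.7]
0.18 [301.8 245.9]
0.19 [301.6 242.1]
6.938893903907228e-17 86371 [0.50136818 0.26017838 0.10595548]
trig 870 [0.53399526 0.25296743 0.1246001 ] (array([536.5, 255.6]), array([30.1, 93.8]), 78.4)
```

The wrist camera's bench plane agrees with the reported pose, but both fixed views put the shut fingertips near z 0.14, about 35 mm above the reported TCP. They are just above the trigger. I'll keep going down gently, watching the force; the body stays clear of the posts in x.

Request:
jog_arm(steps=[[0,0,0.004,0],[0,0,0.007,0],[0,0,0.01,0],[0,0,0.01,0]])

```text
time_s: 24.82
tcp_pos: [0.5008, 0.2603, 0.0956]
tool_rot: [[0.996, -0.087, -0.001], [-0.087, -0.996, 0.0], [-0.001, -0.0, -1.0]]
contact_force: [-2.0, 0.8, 4.1]
gripper_width: 0.0002
gripper_force: 1.8
```

```bash
python3 - <<'E'
from h import *
s=ctrl.state();print(s['tcp_pos'],s['contact_force'],s['gripper_width'])
def tip(d,lab):
    i=ctrl.camera_info("wrist");K=i['K'];T=i['T_tool_cam'];v,u=np.mgrid[:400,:640];c=np.dstack([(u-K[0,2])/K[0,0]*d,(v-K[1,2])/K[1,1]*d,d])@T[:3,:3].T+T[:3,3]
    f=(np.abs(c[...,0])<.02)&(np.abs(c[...,1])<.065)&(d>.02)&(c[...,2]<.03);print(lab,np.percentile(c[f][:,2],[50,90,99,100]).round(3))
tip(np.load("pics/wrist1.npz")['d'],'open')
p,d=ctrl.grab_frame("wrist");tip(d,'shut')
p2,d=ctrl.grab_frame("side");W=cloud("side",d)
r=(np.hypot(W[...,0]-.50,W[...,1]-.26)<.03)&(W[...,2]>.08)&(W[...,2]<.24)&(d>0)&~mask(p2,5,20,100,50)
q=W[r][:,2];print(np.histogram(q,bins=np.arange(.08,.2,.01))[0])
t=mask(p2,7,17,150,80)&(W[...,2]>.07)&(W[...,2]<.15)&(np.hypot(W[...,0]-.52,W[...,1]-.26)<.08);T=W[t]
print([(x,np.median(T[abs(T[:,0]*1000-x)<6][:,2]).round(4)) for x in(485,490,515,530,545)])
cv2.imwrite("pics/side14.png",p2[...,::-1])
E
```

```text
[0.50083879 0.26026538 0.09558708] [-2.01041622  0.83161913  4.05246297] 0.00024365389461614267
open [-0.129 -0.063 -0.038 -0.032]
shut [-0.154 -0.031  0.028  0.03 ]
[ 0  0  0  1 11 18 40 22 11 15 13]
[(485, np.float64(0.1286)), (490, np.float64(0.1285)), (515, np.float64(0.1251)), (530, np.float64(0.1234)), (545, np.float64(0.1213))]
```

Contact: 4 N, and the trigger has started to move. Continuing down to the stop.

Request:
jog_arm(steps=[[0,0,0.004,0],[0,0,0.008,0],[0,0,0.012,0],[0,0,0.012,0]])

```text
time_s: 25.42
tcp_pos: [0.5006, 0.2603, 0.0837]
tool_rot: [[0.996, -0.087, -0.001], [-0.087, -0.996, 0.0], [-0.001, -0.0, -1.0]]
contact_force: [-5.4, 1.0, 7.5]
gripper_width: 0.0007
gripper_force: 4.0
```

Request:
jog_arm(steps=[[0,0,0.004,0],[0,0,0.008,0],[0,0,0.01,0],[0,0,0.01,0]])

```text
time_s: 25.92
tcp_pos: [0.5015, 0.2603, 0.0747]
tool_rot: [[0.996, -0.087, 0.0], [-0.087, -0.996, 0.0], [0.0, -0.0, -1.0]]
contact_force: [-5.3, -0.2, 11.1]
gripper_width: 0.0007
gripper_force: 5.9
```

Request:
jog_arm(steps=[[0,0,0.002,0],[0,0,0.003,0],[0,0,0.003,0],[0,0,0.003,0]])

```text
time_s: 26.42
tcp_pos: [0.5017, 0.2604, 0.0736]
tool_rot: [[0.996, -0.087, 0.001], [-0.087, -0.996, -0.0], [0.001, -0.0, -1.0]]
contact_force: [-10.0, -1.7, 20.0]
gripper_width: 0.0005
gripper_force: 11.0
```

```bash
python3 - <<'E'
from h import *
s=ctrl.state();print(s['tcp_pos'],s['contact_force'])
p2,d=ctrl.grab_frame("side");W=cloud("side",d);cv2.imwrite("pics/side15.png",p2[...,::-1])
t=mask(p2,7,17,150,80)&(W[...,2]>.06)&(W[...,2]<.15)&(np.hypot(W[...,0]-.52,W[...,1]-.26)<.08);T=W[t]
x=[485,490,500,515,530,545];z=[np.median(T[abs(T[:,0]*1000-a)<5][:,2])*1000 for a in x];print(np.round(z,1))
for nm,i in dict(all=slice(None)).items(): print('slope rad',np.polyfit(x,z,1))
E
```

```text
[0.50172614 0.26039417 0.07357408] [-9.99722625 -1.666379   20.0489882 ]
[100.4 100.9 103.5 107.4 110.4 113.6]
slope rad [ 0.22685005 -9.83874504]
```

The trigger slope went from -0.20 to +0.22 rad, so it is at its stop (20 N). Releasing straight up.

Request:
jog_arm(steps=[[0,0,-0.01,0],[0,0,-0.03,0],[0,0,-0.07,0],[0,0,-0.12,0],[0,0,-0.17,0]])

```text
time_s: 27.1
tcp_pos: [0.501, 0.2597, 0.2415]
tool_rot: [[0.996, -0.087, -0.0], [-0.087, -0.996, -0.001], [-0.0, 0.001, -1.0]]
contact_force: [0.7, 0.4, 0.5]
gripper_width: 0.0002
gripper_force: 0.0
```

Request:
jog_arm(steps=[[0,0.04,0,0],[0,0.09,0,0],[0,0.12,0,0],[0,0.12,0,0],[0,0.12,0,0]])

```text
time_s: 27.72
tcp_pos: [0.4908, 0.141, 0.2404]
tool_rot: [[0.996, -0.087, -0.0], [-0.087, -0.996, 0.0], [-0.0, -0.0, -1.0]]
contact_force: [-0.1, 0.1, -1.1]
gripper_width: 0.0004
gripper_force: 0.0
```

```bash
python3 - <<'E'
from h import *
for n in("side","scene"):
    p,d=ctrl.grab_frame(n);W=cloud(n,d)
    for nm,a in dict(red=(173,6),yel=(20,32)).items():
        m=mask(p,*a,150,80)&(np.hypot(W[...,0]-.51,W[...,1]+.25)<.08)&(W[...,2]>.01)&(W[...,2]<.1);P=W[m]
        zt=np.percentile(P[:,2],95);print(n,nm,m.sum(),zt.round(4),rect(P[P[:,2]>zt-.006]))
    if n=="side":
        t=mask(p,7,17,150,80)&(W[...,2]>.06)&(W[...,2]<.15)&(np.hypot(W[...,0]-.52,W[...,1]-.26)<.08);T=W[t]
        x=[485,490,500,515,530,545];z=[np.median(T[abs(T[:,0]*1000-a)<5][:,2])*1000 for a in x];print('trigger slope',np.polyfit(x,z,1)[0],np.round(z,1))
s=ctrl.state();print(s['time_s'],s['tcp_pos'],s['contact_force'])
E
```

```text
side red 258 0.0622 (array([ 485.3, -251.4]), array([32.9, 57.3]), 9.9)
side yel 239 0.0618 (array([ 526.1, -238.1]), array([35.3, 54.3]), 7.5)
trigger slope -0.19108493956851597 [134.5 134.4 132.2 129.3 126.3 123.4]
scene red 465 0.0621 (array([ 485.7, -257.5]), array([35.7, 56.4]), 14.9)
scene yel 481 0.0623 (array([ 529.2, -245. ]), array([37.6, 55.5]), 15.6)
27.825 [0.49073924 0.14139911 0.24049205] [ 0.04461955  0.42968787 -0.15608245]
```

The trigger is back at its released slope and both caps stand in their slots. Handing in.

```bash
python3 -c "
from workcell import ctrl
print(ctrl.finish_job())"
```

```text
the job is handed in; nothing more can be done
None
```

The job is handed in (no verdict was shown): the red cap is seated open side down in the empty slot, and the trigger was pressed to its stop and sprang back; the first regrip on the mat missed and was redone, and the yellow cap measured within about 2 mm of its start.

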